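# Pack the glazier's tool tray

### The arm

A 6-joint arm with a two-finger parallel gripper is mounted at the origin on the work surface. World frame = base frame: x ahead of the robot, y to its left, z up, the work surface at z = 0. Lengths are in m, angles in rad, forces in N, time in s.
With the tool pointing down it reaches from about 0.35 to 0.975 m from the base axis. Payload 4.9 kg.
Tool frame: the origin (TCP) lies at the very end of the fingers, on their centre line; the grasp point (between the pads) lies ctrl.grip_point_offset behind it (ctrl.grip_point_offset is the distance from the TCP to the grasp point, in m); z points along the fingers, y is the direction in which the jaws open and shut (so a half turn about z gives the same grasp; the last joint's range is limited). The gripper opens to 85 mm and grips with 20 to 120 N. Pads are 22 mm wide; open, the fingers measure 114 mm over their backs; the gripper's body (76 mm by 85 mm) begins 54 mm behind the grasp point. The pads swing forward as they close: fully open they stand 13 mm farther back than shut.
Start: joints at [-1.27, 0.053, 1.613, -0, 1.476, -0.119], TCP at [0.255, -0.571, 0.231] pointing down, gripper open.
Joint ranges: [-3.01, 3.01], [-1.01, 2.22], [0.06, 2.58], [-1.02, 4.17], [0.09, 2.62], [-3.14, 3.14]. Speed limits (rad/s): [2.57, 2.57, 3.14, 3.14, 3.14, 3.14].

### API

Orientations are given as a rotation vector (axis times angle).
In Python, from station import ctrl gives the robot as it stands. The module is installed in compiled form; this text tells all that it offers.
- The arm moves only by the shell command python3 -m creep 'ROWS' [FORCE]. ROWS is JSON, a list of rows, each a list of 5 numbers: the closure in counts, from 0 (fully open) to 255 (shut), then the shift along the tool's x, y, z in mm, then the turn about the tool's z in rad. A call has 1 to 12 rows; each row is the pose to reach, as a shift and turn from the pose commanded when the call began, along the tool's axes at that moment; what a row does not reach only later rows make up. A row lasts 1/12 s, in which the tool goes at most 41.7 mm and 7.16 degrees, less where a joint would pass 70% of its speed; a pose out of reach is approached as far as the arm can. A call with a gripper value outside its range is refused whole. The fingers move at their own pace and stop on an object; FORCE is the grip in N (left out, the last holds). Time passes only in rows, so rows that repeat a pose let the fingers close. It gives the time, the measured TCP pose, the force and the opening at its end, in the units of the state.
- ctrl.get_obs(): the state, without advancing time (a new reading comes with each control period).
- ctrl.get_image(name): name is "side" or "top" or "wrist"; returns the picture (384x512x3 uint8, red, green, blue); there is no depth.
- ctrl.calibration(name): a dict with "fx", "fy", "cx", "cy" (pixels), "R" (3x3) and "t" (3): a world point X has camera coordinates R X + t. Camera axes: x right, y down, z forward; pixel columns grow to the right and rows downward; lengths in m; the calibration is good to about 2 mm. The wrist camera is an equidistant fisheye: a pixel r from the principal point sees the ray r / f radians off the axis. A picture is of the moment at which its call begins: read the wrist's pose just before it. calibration takes no time and is no camera call; for the wrist camera it gives the pose at the moment of the call.
- ctrl.finish_job(): hands the job in, once; it reports no verdict.
Trained networks look in the newest picture that a camera, given by its name, has taken for a name from the list of things; names that differ only in an ending like _2 or _b are one class to them, and where a whole thing is asked for, a point or a joint stands for the part that bears it (a point fixed in the world has none). Each returns a list of dicts, best first, with "conf" (0 to 1); they miss things now and then, are a little off and sometimes report something else, mostly with a low value. They report only what shows in the picture. A call takes as long as a camera call. They do not tell look-alikes from the thing itself.
- ctrl.boxes_of(camera, label): "rect" ([left, top, width, height] in pixels, round what is visible of it).
- ctrl.outline_of(camera, label): "mask" (384x512 bool, what is visible of it) and "rect" ([left, top, width, height] in pixels, round what is visible of it).
The state is a dict: "t": time; "q": joint angles; "dq": joint speeds; "effort": joint torques, N m; "tool_pos": TCP position; "tool_rot": TCP orientation; "contact_force": force on the tool from outside, world axes, zero at the start; "wrist_torque": the same for the moment, N m; "opening": finger opening in m.
Only numpy, scipy, OpenCV 4.12 (cv2) and the standard library are available. Lean on these libraries where they do the work, as an engineer would, in place of code of your own. Each camera call takes 0.05 s, during which the arm holds its last target. There are 200 camera calls.

### The job

Pack the tray for the next glazing job: stand the blue-handled suction lifter, the red polishing block, the yellow bottle and the green-lidded jar upright, each flat on the floor of the tray compartment of its own colour. The white-handled lifter and the white bottle look alike but have no compartment: leave them standing where they are.

Things in the scene. Friction and masses are not known exactly. Their poses are not given: they have to be found in the camera images.
- lifter_blue_centre (a point): To be packed. Suction lifter on a black rubber cup (round, 64 mm across, tapering to a 22 mm neck) with a straight blue bar handle on top: 60 mm long (x), 22 wide (y), 20 high, spanning 40 to 60 mm above the underside. Whole height 60 mm. Point: on the axis, half-way up, 30 mm above the underside; z up. 0.16 to 0.29 kg.
- pad_red_centre (a point): To be packed. Red hand polishing block: base 74 mm (x) by 50 mm (y), 22 mm high with a thin dark sole, and on it a red grip rib along x, 64 mm long, 24 mm wide, spanning 22 to 58 mm above the underside. Point: in the middle, half-way up, 29 mm above the underside; z up. Set square to the compartment walls it has 8 mm to spare each side. 0.11 to 0.2 kg.
- bottle_yellow_centre (a point): To be packed. Round yellow plastic bottle with a black cap (24 mm across); 50 mm across up to 74 mm above its underside, then a shoulder; 100 mm high with cap. Point: on the axis, half-way up, 50 mm above the underside; z up. 0.12 to 0.21 kg.
- jar_green_centre (a point): To be packed. A squat round jar of green glass, 53 mm across, with a solid green screwed-on lid 56 mm across that spans 36 to 60 mm above the underside. Whole height 60 mm. The point is on the axis, half-way up, 30 mm above the underside; z up. 0.15 to 0.27 kg.
- lifter_white_centre (a point): Look-alike, to be left where it is. Suction lifter on a black rubber cup (round, 64 mm across, tapering to a 22 mm neck) with a straight white bar handle on top: 60 mm long (x), 22 wide (y), 20 high, spanning 40 to 60 mm above the underside. Whole height 60 mm. Point: on the axis, half-way up, 30 mm above the underside; z up. 0.16 to 0.29 kg.
- bottle_white_centre (a point): Look-alike, to be left where it is. Round white plastic bottle with a black cap (24 mm across); 50 mm across up to 74 mm above its underside, then a shoulder; 100 mm high with cap. Point: on the axis, half-way up, 50 mm above the underside; z up. 0.12 to 0.21 kg.
- floor_blue (a point): Blue floor panel, 84 mm square, of one compartment of the tray. Point: middle of its top face, 7 mm above the table; x, y along the tray's walls, z up. The compartment is 90 mm square inside, centred here; its walls rise to 25 mm above the table. Colours swap compartments from start to start.
- floor_red (a point): Red floor panel, 84 mm square, of one compartment of the tray. Point: middle of its top face, 7 mm above the table; x, y along the tray's walls, z up. The compartment is 90 mm square inside, centred here; its walls rise to 25 mm above the table. The tray: fixed aluminium, 194 mm square, 2 x 2 compartments 94 mm apart, walls 4 to 5 mm, low loop handles on two sides.
- floor_yellow (a point): Yellow floor panel, 84 mm square, of one compartment of the tray. Point: middle of its top face, 7 mm above the table; x, y along the tray's walls, z up. The compartment is 90 mm square inside, centred here; its walls rise to 25 mm above the table. Tools start upright on the table right of the tray (-y), about 105 mm or more apart, turned anyhow.
- floor_green (a point): Green floor panel, 84 mm square, of one compartment of the tray. Point: middle of its top face, 7 mm above the table; x, y along the tray's walls, z up. The compartment is 90 mm square inside, centred here; its walls rise to 25 mm above the table. Also among the tools: a flat brown glass offcut and a marker pen, under 15 mm high, to be ignored.
Things that resemble listed ones, but are neither listed nor needed, are in the scene too. There is more than one size of the part that bears jar_green_centre; the job needs the largest.

How it is judged:
At the end, for the whole second after the job is handed in: Lifter, block, bottle and jar each rest, released, in their own colour's compartment: middle within 28 mm of its middle, underside within 6 mm of its floor, within 0.12 rad of upright. White lifter and white bottle upright (0.12 rad), within 20 mm of their starts (horizontal distance between lifter_blue_centre and floor_blue below 0.028 m and z of lifter_blue_centre in the frame of floor_blue between 0.024 and 0.036 m and angle between each of lifter_blue_centre, pad_red_centre, bottle_yellow_centre, jar_green_centre, lifter_white_centre, bottle_white_centre's own z axis and vertical below 0.12 rad and linear speed of each of lifter_blue, pad_red, bottle_yellow, jar_green below 0.02 m/s and horizontal distance between pad_red_centre and floor_red below 0.028 m and z of pad_red_centre in the frame of floor_red between 0.023 and 0.035 m and horizontal distance between bottle_yellow_centre and floor_yellow below 0.028 m and z of bottle_yellow_centre in the frame of floor_yellow between 0.044 and 0.056 m and horizontal distance between jar_green_centre and floor_green below 0.028 m and z of jar_green_centre in the frame of floor_green between 0.024 and 0.036 m and distance of each of lifter_white_centre, bottle_white_centre from where it was at the start of the episode below 0.02 m); the robot touches nothing.
It fails at once if the white-handled lifter is moved more than 20 mm, lifted or tipped (distance of lifter_white_centre from where it was at the start of the episode above 0.02 m or angle between lifter_white_centre's own z axis and vertical above 0.3 rad).
It fails at once if the white bottle is moved more than 20 mm, lifted or tipped (distance of bottle_white_centre from where it was at the start of the episode above 0.02 m or angle between bottle_white_centre's own z axis and vertical above 0.3 rad).
It also fails if it takes over 109 s, if anything falls off the work surface, if the arm or the gripper's body presses on something with over 40 N, if the wrist force passes 120 N, or if a joint passes its speed limit or range.

## Working session

There is one attempt and no reset: what is moved stays moved. The work goes in short steps, Python scripts to look and compute and a shell command to move; the robot and the scene stay as the last step left them, time stands still between calls to the robot, and variables do not carry over. Pictures are saved under pics/ and viewed, about 12 in all and at most 16, crops included, and the job is handed in when it is done.

```bash
mkdir -p pics; python3 - <<'E'
from station import ctrl
import cv2,numpy as np
o=ctrl.get_obs();print(o['t'],o['tool_pos'],o['tool_rot'],o['opening'],ctrl.grip_point_offset)
for n in ['top','side','wrist']:
    im=ctrl.get_image(n);cv2.imwrite(f'pics/{n}0.png',im[:,:,::-1])
    c=ctrl.calibration(n);print(n,c['fx'],c['cx'],c['cy'],np.round(c['R'],3).tolist(),np.round(c['t'],3))
print(ctrl.get_obs()['t'])
E
```

```text
0.0 [ 0.2545448  -0.57013592  0.23005644] [-3.07064319e+00 -6.54185437e-01  2.85743793e-04] 0.08555992584985472 0.0187
top 361.3606497383239 247.3038760030185 196.6637450755792 [[-0.005, -1.0, -0.0], [-0.988, 0.005, -0.156], [0.156, -0.0, -0.988]] [-0.004  0.513  0.856]
side 438.64952478352876 254.21411395401054 192.70961344808904 [[-0.838, -0.545, 0.005], [-0.304, 0.459, -0.835], [0.453, -0.702, -0.55]] [0.432 0.232 0.875]
wrist 297.3186396354542 257.6399880211559 191.002069024734 [[0.408, -0.913, -0.001], [-0.863, -0.386, 0.327], [-0.299, -0.132, -0.945]] [-0.625 -0.041  0.382]
0.15
```

View pics/top0.png

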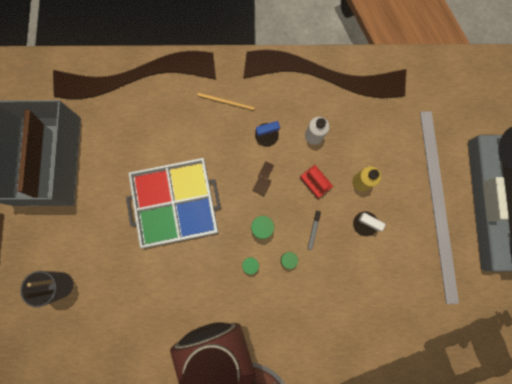

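View pics/side0.png

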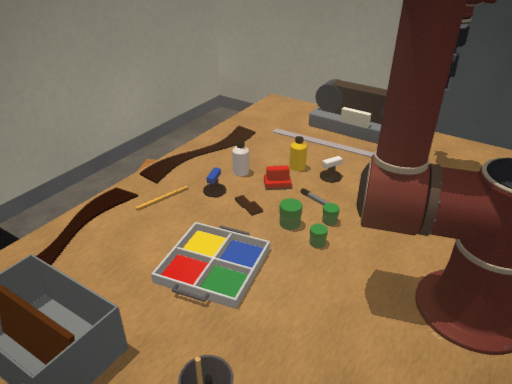

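```bash
cat > h.py <<'E'
from station import ctrl
import cv2,numpy as np
from scipy.optimize import minimize
def proj(c,X):
    p=np.asarray(X)@np.array(c['R']).T+np.array(c['t'])
    return np.c_[c['fx']*p[:,0]/p[:,2]+c['cx'],c['fy']*p[:,1]/p[:,2]+c['cy']]
def ray(c,uv,z):
    R=np.array(c['R']);C=-R.T@np.array(c['t'])
    d=R.T@np.array([(uv[0]-c['cx'])/c['fx'],(uv[1]-c['cy'])/c['fy'],1]);return (C+d*(z-C[2])/d[2])[:2]
def cyl(r0,r1,z0,z1):
    a=np.linspace(0,2*np.pi,24,endpoint=False);u=np.c_[np.cos(a),np.sin(a)]
    return np.r_[np.c_[u*r0,0*a+z0],np.c_[u*r1,0*a+z1]]
def box(l,w,z0,z1): return np.array([[sx*l/2,sy*w/2,z] for sx in(-1,1) for sy in(-1,1) for z in(z0,z1)])
M={'lifter_blue':[cyl(.032,.011,0,.04),box(.06,.022,.04,.06)],'pad_red':[box(.074,.05,0,.022),box(.064,.024,.022,.058)],
'bottle_yellow':[cyl(.025,.025,0,.074),cyl(.025,.012,.074,.085),cyl(.012,.012,.085,.1)],'jar_green':[cyl(.0265,.0265,0,.036),cyl(.028,.028,.036,.06)]}
def sil(c,parts,p):
    m=np.zeros((384,512),np.uint8);cs,sn=np.cos(p[2]),np.sin(p[2]);Rz=np.array([[cs,-sn,0],[sn,cs,0],[0,0,1]])
    for P in parts:
        h=cv2.convexHull(proj(c,P@Rz.T+[p[0],p[1],0]).astype(np.float32))
        cv2.fillPoly(m,[np.round(h*16).astype(np.int32)],255,cv2.LINE_AA,4)
    return m/255.
def fit(parts,obs,p0,yaws=(0,)):
    def cost(p):
        s=0
        for c,m in obs:
            a=sil(c,parts,p);s-=np.minimum(a,m).sum()/np.maximum(a,m).sum()
        return s
    best=None
    for y in yaws:
        x0=np.array([*p0,y]);r=minimize(cost,x0,method='Nelder-Mead',options=dict(initial_simplex=x0+np.array([[0,0,0],[.01,0,0],[0,.01,0],[0,0,.3]]),xatol=1e-4,fatol=1e-4))
        if best is None or r.fun<best.fun: best=r
    return best.x,best.fun/len(obs)
E
python3 - <<'E'
from h import *
C={n:ctrl.calibration(n) for n in('top','side')}
I={n:ctrl.get_image(n) for n in C}
for k,parts in M.items():
    D={n:[d for d in ctrl.outline_of(n,k+'_centre') if d['conf']>.3] for n in C}
    zc=.05 if 'bottle' in k else .03
    for d in D['top']:
        v,u=np.nonzero(d['mask']);p0=ray(C['top'],(u.mean(),v.mean()),zc)
        obs=[(C['top'],d['mask'].astype(float))]
        q=proj(C['side'],[[*p0,zc]])[0]
        for e in D['side']:
            r=e['rect']
            if np.hypot(r[0]+r[2]/2-q[0],r[1]+r[3]/2-q[1])<14: obs.append((C['side'],e['mask'].astype(float)))
        p,f=fit(parts,obs,p0,(0,.8,1.6,2.4) if k[0] in'lp' else (0,))
        print(k,round(d['conf'],2),d['rect'],len(obs),I['top'][d['mask']].mean(0).round(),np.round(p,4),round(f,2))
for k in['red','blue','yellow','green']:
    for n in C:
        for d in ctrl.outline_of(n,'floor_'+k)[:1]:
            v,u=np.nonzero(d['mask']);print(k,n,round(d['conf'],2),d['rect'],I[n][d['mask']].mean(0).round(),ray(C[n],(u.mean(),v.mean()),.007).round(4))
print(ctrl.get_obs()['t'])
E
```

```text
lifter_blue 0.55 [254.8, 123.8, 26.5, 21.2] 2 [60. 63. 79.] [ 0.6883 -0.0594  1.9969] -0.83
pad_red 0.95 [300.4, 167.2, 29.9, 32.1] 2 [162.  57.  47.] [ 0.5558 -0.1854  0.635 ] -0.85
bottle_yellow 0.6 [354.4, 166.7, 27.4, 28.3] 2 [136. 113.  53.] [ 0.5579 -0.3059  0.0428] -0.87
jar_green 0.85 [254.5, 218.5, 23.4, 23.3] 2 [ 93. 143.  87.] [ 0.4379 -0.0441  0.3347] -0.89
jar_green 0.74 [282.4, 251.3, 15.9, 18.1] 2 [ 96. 137.  82.] [ 0.3648 -0.1061 -0.1148] -0.49
jar_green 0.59 [241.0, 258.3, 18.6, 18.1] 2 [ 88. 144.  86.] [ 0.3524 -0.0138 -0.0565] -0.48
jar_green 0.47 [143.6, 204.8, 32.3, 41.9] 1 [ 88. 146.  91.] [0.4473 0.2158 0.7043] -0.53
red top 0.7 [136.6, 171.3, 34.1, 36.0] [202.  76.  66.] [0.5404 0.2365]
red side 0.96 [162.9, 256.2, 45.2, 27.7] [218.  48.  37.] [0.5461 0.2312]
blue top 0.77 [178.7, 198.0, 34.5, 35.6] [ 81. 108. 160.] [0.4663 0.1266]
blue side 0.74 [222.9, 238.3, 41.7, 27.8] [ 67.  96. 167.] [0.4717 0.1198]
yellow top 0.61 [173.0, 164.2, 34.0, 38.9] [226. 209.  99.] [0.5599 0.146 ]
yellow side 0.82 [182.1, 229.4, 41.2, 27.8] [237. 205.  51.] [0.5644 0.1384]
green top 0.58 [145.1, 204.9, 30.8, 43.9] [ 89. 147.  92.] [0.4489 0.2185]
green side 0.97 [202.1, 266.1, 44.2, 30.7] [ 69. 145.  75.] [0.4531 0.2134]
1.05
```

```bash
cat >> h.py <<'E'
from scipy.spatial.transform import Rotation as Ro
def projw(c,X):
    p=np.asarray(X)@np.array(c['R']).T+np.array(c['t']);r=np.hypot(p[:,0],p[:,1])+1e-9
    k=np.arctan2(r,p[:,2])/r
    return np.c_[c['fx']*p[:,0]*k+c['cx'],c['fy']*p[:,1]*k+c['cy']]
_pin=proj
def proj(c,X): return projw(c,X) if c.get('fish') else _pin(c,X)
def go(x,y,z,psi,frm=None):
    o=ctrl.get_obs();R=Ro.from_rotvec(o['tool_rot']).as_matrix();P=np.array(o['tool_pos'])
    d=R.T@(np.array([x,y,z])-P)*1000;cur=np.arctan2(R[1,0],R[0,0])
    t=-((psi-cur+np.pi/2)%np.pi-np.pi/2)
    print('shift',d.round(0),'turn',round(t,3),'| cur psi',round(cur,3),'tilt',round(float(np.arccos(-R[2,2])),4),'q6',round(o['q'][5],2),'t',round(o['t'],2))
def near(k,p0,save=None,yaws=(0,)):
    c=dict(ctrl.calibration('wrist'),fish=1);im=ctrl.get_image('wrist')
    if save: cv2.imwrite(save,im[:,:,::-1])
    q=proj(c,[[p0[0],p0[1],.03]])[0]
    for d in ctrl.outline_of('wrist',k+'_centre'):
        r=d['rect']
        if d['conf']>.3 and np.hypot(r[0]+r[2]/2-q[0],r[1]+r[3]/2-q[1])<50:
            p,f=fit(M[k],[(c,d['mask'].astype(float))],p0[:2],yaws)
            print(k,round(d['conf'],2),np.round(r),'expected',q.round(),im[d['mask']].mean(0).round(),'fit',p.round(4),round(f,3))
E
python3 -c "
from h import *
go(.438,-.044,.16,.2)"
```

```text
shift [ 382. -406.   71.] turn 0.22 | cur psi 0.42 tilt 0.0 q6 -0.12 t 1.05
```

```bash
A=1; python3 -m creep '[[0,382,-406,71,0.22],[0,382,-406,71,0.22],[0,382,-406,71,0.22],[0,382,-406,71,0.22],[0,382,-406,71,0.22],[0,382,-406,71,0.22],[0,382,-406,71,0.22],[0,382,-406,71,0.22],[0,382,-406,71,0.22],[0,382,-406,71,0.22],[0,382,-406,71,0.22],[0,382,-406,71,0.22]]' 40
python3 -c "
from h import *
go(.438,-.044,.16,.2)"
```

```text
t: 2.05
tool_pos: [0.4182, -0.1004, 0.1684]
tool_rot: [3.125, 0.313, 0.002]
contact_force: [1.3, -0.4, 0.2]
opening: 0.0855
shift [ 31. -51.   8.] turn -0.001 | cur psi 0.199 tilt 0.0016 q6 0.96 t 2.05
```

```bash
python3 -m creep '[[0,31,-51,8,0],[0,31,-51,8,0],[0,31,-51,8,0],[0,31,-51,8,0]]'
python3 -c "
from h import *
near('jar_green',(.438,-.044),'pics/w1.png')
near('lifter_blue',(.688,-.059),None,(.4,1.2,2,2.8))
go(.438,-.044,.028,.2)"
```

```text
t: 2.38
tool_pos: [0.4381, -0.0454, 0.16]
tool_rot: [3.125, 0.318, -0.001]
contact_force: [0.2, -1.0, -0.2]
opening: 0.0852
jar_green 0.56 [223. 151.  65.  69.] expected [256. 182.] [ 28. 140.  59.] fit [ 0.4398 -0.0428  0.1352] -0.927
shift [  0.  -3. 132.] turn -0.002 | cur psi 0.198 tilt 0.0006 q6 1.1 t 2.58
```

View pics/w1.png

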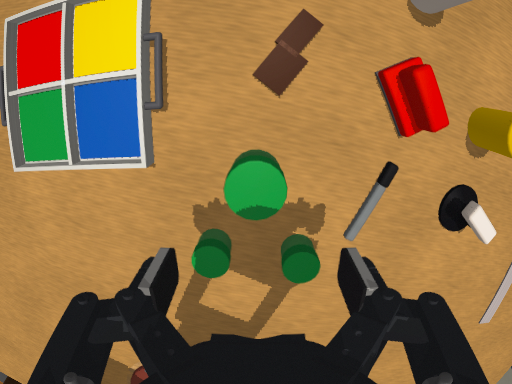

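```bash
python3 -m creep '[[0,1,-2,60,0],[0,1,-2,90,0],[0,1,-2,110,0],[0,1,-2,125,0],[0,1,-2,134,0],[0,1,-2,134,0],[160,1,-2,134,0],[160,1,-2,134,0],[160,1,-2,134,0],[160,1,-2,134,0],[160,1,-2,134,0],[160,1,-2,134,0]]' 40
python3 -m creep '[[160,0,0,0,0],[160,0,0,0,0],[160,0,0,-20,0],[160,0,0,-60,0],[160,0,0,-100,0],[160,0,0,-125,0],[160,0,0,-125,0]]' 40
python3 -c "
from h import *
go(.451,.216,.15,.2)"
```

```text
t: 3.58
tool_pos: [0.4406, -0.0445, 0.0284]
tool_rot: [3.124, 0.313, 0.006]
contact_force: [-0.5, 0.2, 6.8]
opening: 0.0548
t: 4.17
tool_pos: [0.4427, -0.0451, 0.1586]
tool_rot: [3.121, 0.313, 0.019]
contact_force: [0.3, -0.2, -2.2]
opening: 0.0549
shift [  60. -254.    8.] turn 0.0 | cur psi 0.2 tilt 0.0133 q6 1.1 t 4.17
```

```bash
python3 -m creep '[[160,60,-254,0,0],[160,60,-254,0,0],[160,60,-254,0,0],[160,60,-254,0,0],[160,60,-254,0,0],[160,60,-254,0,0],[160,60,-254,0,0],[160,60,-254,0,0],[160,60,-254,0,0]]'
python3 - <<'E'
from h import *
c=dict(ctrl.calibration('wrist'),fish=1);im=ctrl.get_image('wrist');cv2.imwrite('pics/w2.png',im[:,:,::-1])
def floors(c,n):
  R=np.array(c['R']);C=-R.T@np.array(c['t'])
  for k in['red','blue','yellow','green']:
    for d in ctrl.outline_of(n,'floor_'+k)[:1]:
      h=cv2.convexHull(np.argwhere(d['mask'])[:,::-1].astype(np.int32));r=d['rect']
      u=np.array(np.nonzero(d['mask']))[::-1].mean(1)-[c['cx'],c['cy']];th=np.hypot(*u)/c['fx']
      v=R.T@np.r_[u/np.hypot(*u)*np.sin(th),np.cos(th)];print(k,round(d['conf'],2),np.round(r),(C+v*(.007-C[2])/v[2]).round(4))
floors(c,'wrist')
go(.451,.216,.036,.2)
E
```

```text
t: 4.92
tool_pos: [0.4461, 0.2168, 0.1497]
tool_rot: [3.124, 0.316, -0.004]
contact_force: [0.7, -0.2, -2.7]
opening: 0.0551
red 0.93 [212.  36.  91.  84.] [0.5425 0.2371 0.007 ]
blue 0.78 [306. 130.  78.  82.] [0.4716 0.1288 0.007 ]
yellow 0.59 [310.  35.  82.  92.] [0.5606 0.1469 0.007 ]
green 0.98 [214. 131.  89.  82.] [0.4577 0.2202 0.007 ]
shift [  4.   0. 115.] turn -0.002 | cur psi 0.198 tilt 0.0004 q6 1.67 t 5.17
```

View pics/w2.png

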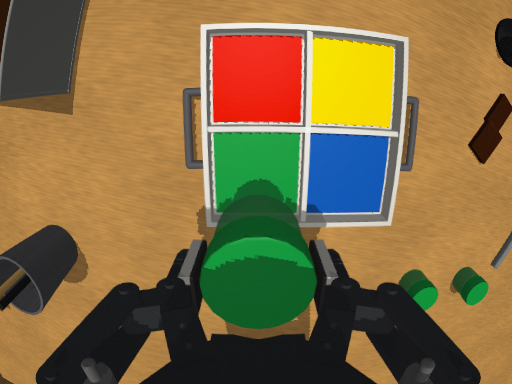

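```bash
python3 -m creep '[[160,6,-2,40,0],[160,6,-2,75,0],[160,6,-2,95,0],[160,6,-2,105,0],[160,6,-2,110,0],[160,6,-2,113,0],[160,6,-2,114,0],[160,6,-2,114,0],[40,6,-2,114,0],[40,6,-2,114,0],[40,6,-2,114,0],[40,6,-2,114,0]]' 40
python3 -m creep '[[40,0,0,0,0],[20,0,0,-30,0],[0,0,0,-70,0],[0,0,0,-110,0],[0,0,0,-130,0],[0,0,0,-130,0]]'
python3 -c "
from h import *
go(.688,-.059,.18,2.0)
go(.60,-.059,.18,2.0)"
```

```text
t: 6.17
tool_pos: [0.4533, 0.2203, 0.0381]
tool_rot: [-3.126, -0.313, -0.003]
contact_force: [0.5, 1.7, -0.7]
opening: 0.0721
t: 6.67
tool_pos: [0.4563, 0.2212, 0.1744]
tool_rot: [-3.123, -0.313, -0.019]
contact_force: [0.5, -0.4, 0.3]
opening: 0.0854
shift [172. 321.  -4.] turn 1.341 | cur psi 0.2 tilt 0.0122 q6 1.68 t 6.67
shift [ 85. 303.  -5.] turn 1.341 | cur psi 0.2 tilt 0.0122 q6 1.68 t 6.67
```

```bash
python3 -m creep '[[0,172,321,-4,1.34],[0,172,321,-4,1.34],[0,172,321,-4,1.34],[0,172,321,-4,1.34],[0,172,321,-4,1.34],[0,172,321,-4,1.34],[0,172,321,-4,1.34],[0,172,321,-4,1.34],[0,172,321,-4,1.34],[0,172,321,-4,1.34],[0,172,321,-4,1.34],[0,172,321,-4,1.34]]'
python3 -c "
from h import *
near('lifter_blue',(.688,-.059),'pics/w3.png',(.4,1.2,2,2.8))
go(.688,-.059,.042,2.0)"
```

```text
t: 7.67
tool_pos: [0.6846, -0.0612, 0.1693]
tool_rot: [2.642, -1.698, -0.004]
contact_force: [0.0, -0.3, -0.3]
opening: 0.0857
lifter_blue 0.84 [222. 144.  61.  74.] expected [254. 180.] [22. 49. 87.] fit [ 0.6885 -0.0578  1.8297] -0.927
shift [  0.  -4. 128.] turn 0.004 | cur psi -1.138 tilt 0.0017 q6 2.51 t 7.77
```

View pics/w3.png

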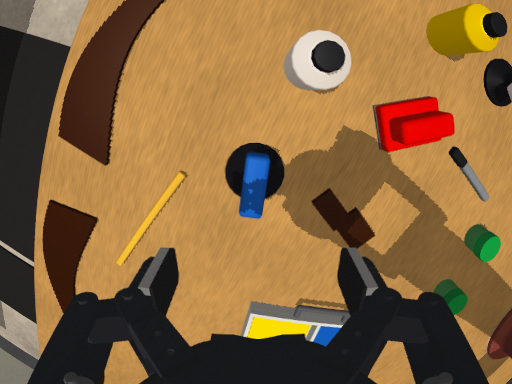

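```bash
python3 -m creep '[[0,-1,-5,40,0.14],[0,-1,-5,80,0.14],[0,-1,-5,110,0.14],[0,-1,-5,122,0.14],[0,-1,-5,127,0.14],[80,-1,-5,127,0.14],[230,-1,-5,127,0.14],[230,-1,-5,127,0.14],[230,-1,-5,127,0.14],[230,-1,-5,127,0.14],[230,-1,-5,127,0.14],[230,-1,-5,127,0.14]]' 50
python3 -m creep '[[230,0,0,0,0],[230,0,0,0,0],[230,0,0,-20,0],[230,0,0,-60,0],[230,0,0,-100,0],[230,0,0,-125,0],[230,0,0,-125,0]]' 50
python3 -c "
from h import *
go(.471,.126,.16,-.9)"
```

```text
t: 8.77
tool_pos: [0.6899, -0.0578, 0.0462]
tool_rot: [-2.519, 1.876, -0.003]
contact_force: [-2.7, -0.1, 5.6]
opening: 0.0204
t: 9.35
tool_pos: [0.6931, -0.0582, 0.1781]
tool_rot: [-2.515, 1.873, -0.019]
contact_force: [0.6, -0.6, 0.1]
opening: 0.0205
shift [-240.  160.   15.] turn -0.38 | cur psi -1.28 tilt 0.0137 q6 2.66 t 9.35
```

```bash
python3 -m creep '[[230,-240,160,8,-0.38],[230,-240,160,8,-0.38],[230,-240,160,8,-0.38],[230,-240,160,8,-0.38],[230,-240,160,8,-0.38],[230,-240,160,8,-0.38],[230,-240,160,8,-0.38],[230,-240,160,8,-0.38],[230,-240,160,8,-0.38],[230,-240,160,8,-0.38],[230,-240,160,8,-0.38]]'
python3 -c "
from h import *
cv2.imwrite('pics/w4.png',ctrl.get_image('wrist')[:,:,::-1])
go(.471,.126,.053,-.9)"
```

```text
t: 10.27
tool_pos: [0.4676, 0.1261, 0.161]
tool_rot: [2.828, -1.368, 0.0]
contact_force: [0.2, -0.0, -2.2]
opening: 0.0211
shift [  2.  -3. 108.] turn -0.001 | cur psi -0.901 tilt 0.0001 q6 2.58 t 10.32
```

View pics/w4.png

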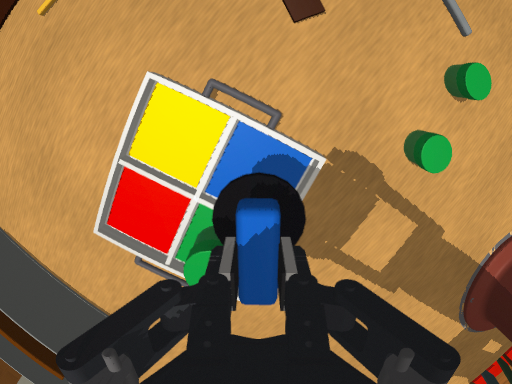

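```bash
python3 -m creep '[[230,2,-3,40,0],[230,2,-3,75,0],[230,2,-3,95,0],[230,2,-3,103,0],[230,2,-3,107,0],[230,2,-3,108,0],[230,2,-3,108,0],[230,2,-3,108,0]]'
python3 -m creep '[[110,0,0,0,0],[110,0,0,0,0],[110,0,0,0,0],[110,0,0,0,0],[100,0,0,-30,0],[60,0,0,-70,0],[0,0,0,-110,0],[0,0,0,-130,0],[0,0,0,-130,0]]'
python3 -c "
from h import *
go(.556,-.185,.18,.635)"
```

```text
t: 10.98
tool_pos: [0.472, 0.1267, 0.0543]
tool_rot: [-2.827, 1.367, -0.003]
contact_force: [-0.1, 0.4, -1.1]
opening: 0.0206
t: 11.73
tool_pos: [0.4743, 0.1274, 0.1905]
tool_rot: [-2.823, 1.364, -0.017]
contact_force: [0.9, -0.3, 1.1]
opening: 0.0854
shift [295. 130.  11.] turn -1.535 | cur psi -0.9 tilt 0.0125 q6 2.58 t 11.73
```

```bash
python3 -m creep '[[0,295,130,11,-1.535],[0,295,130,11,-1.535],[0,295,130,11,-1.535],[0,295,130,11,-1.535],[0,295,130,11,-1.535],[0,295,130,11,-1.535],[0,295,130,11,-1.535],[0,295,130,11,-1.535],[0,295,130,11,-1.535],[0,295,130,11,-1.535],[0,295,130,11,-1.535],[0,295,130,11,-1.535]]'
python3 -m creep '[[0,0,0,0,-0.03],[0,0,0,0,-0.03]]'
python3 -c "
from h import *
near('pad_red',(.556,-.185),'pics/w5.png',(0.2,.6,1,))
go(.556,-.185,.03,.635)"
```

```text
t: 12.73
tool_pos: [0.5515, -0.1855, 0.1707]
tool_rot: [-3.031, -0.821, 0.002]
contact_force: [0.3, -0.4, 0.5]
opening: 0.0855
t: 12.9
tool_pos: [0.5515, -0.1849, 0.1709]
tool_rot: [-3.021, -0.859, 0.002]
contact_force: [-0.4, -0.2, 0.1]
opening: 0.0857
pad_red 0.62 [228. 132.  59.  83.] expected [259. 175.] [210.  15.   3.] fit [ 0.5596 -0.1843  0.6648] -0.946
shift [  4.   3. 141.] turn -0.082 | cur psi 0.553 tilt 0.0012 q6 0.57 t 13.0
```

View pics/w5.png

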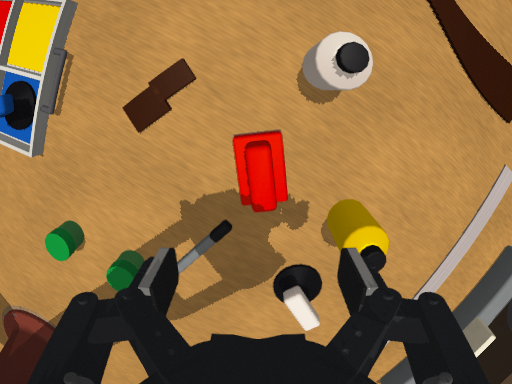

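```bash
python3 -m creep '[[0,6,4,40,-0.105],[0,6,4,80,-0.105],[0,6,4,115,-0.105],[0,6,4,132,-0.105],[0,6,4,140,-0.105],[80,6,4,142,-0.105],[230,6,4,142,-0.105],[230,6,4,142,-0.105],[230,6,4,142,-0.105],[230,6,4,142,-0.105],[230,6,4,142,-0.105],[230,6,4,142,-0.105]]' 50
python3 -m creep '[[230,0,0,0,0],[230,0,0,0,0],[230,0,0,-20,0],[230,0,0,-60,0],[230,0,0,-100,0],[230,0,0,-125,0],[230,0,0,-125,0]]' 50
python3 -c "
from h import *
go(.543,.237,.16,.2)"
```

```text
t: 14.0
tool_pos: [0.5607, -0.1858, 0.0323]
tool_rot: [2.97, 1.015, 0.004]
contact_force: [0.1, 1.0, 4.9]
opening: 0.0231
t: 14.58
tool_pos: [0.563, -0.187, 0.1632]
tool_rot: [2.964, 1.013, 0.015]
contact_force: [1.3, -1.4, -0.3]
opening: 0.0231
shift [ 244. -348.    1.] turn 0.459 | cur psi 0.659 tilt 0.0131 q6 0.47 t 14.58
```

```bash
python3 -m creep '[[230,244,-348,0,0.459],[230,244,-348,0,0.459],[230,244,-348,0,0.459],[230,244,-348,0,0.459],[230,244,-348,0,0.459],[230,244,-348,0,0.459],[230,244,-348,0,0.459],[230,244,-348,0,0.459],[230,244,-348,0,0.459],[230,244,-348,0,0.459],[230,244,-348,0,0.459],[230,244,-348,0,0.459]]'
python3 -m creep '[[230,0,0,0,0],[230,0,0,0,0]]'
python3 -c "
from h import *
cv2.imwrite('pics/w6.png',ctrl.get_image('wrist')[:,:,::-1])
go(.543,.237,.039,.2)"
```

```text
t: 15.58
tool_pos: [0.5376, 0.2423, 0.1535]
tool_rot: [-3.125, -0.321, 0.003]
contact_force: [-0.6, 0.1, -1.1]
opening: 0.0233
t: 15.75
tool_pos: [0.5387, 0.2382, 0.1541]
tool_rot: [3.125, 0.312, -0.003]
contact_force: [-0.3, -0.2, -2.1]
opening: 0.0235
shift [  4.   2. 115.] turn -0.002 | cur psi 0.198 tilt 0.0014 q6 1.66 t 15.8
```

View pics/w6.png

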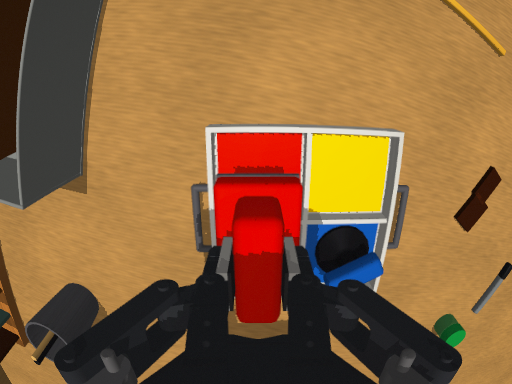

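```bash
python3 -m creep '[[230,4,2,40,0],[230,4,2,75,0],[230,4,2,90,0],[230,4,2,100,0],[230,4,2,107,0],[230,4,2,111,0],[230,4,2,114,0],[230,4,2,115,0],[230,4,2,115,0],[230,4,2,115,0]]'
python3 -m creep '[[110,0,0,0,0],[110,0,0,0,0],[110,0,0,0,0],[110,0,0,0,0],[110,0,0,-30,0],[60,0,0,-70,0],[0,0,0,-110,0],[0,0,0,-140,0],[0,0,0,-140,0]]'
python3 -c "
from h import *
cv2.imwrite('pics/w7.png',ctrl.get_image('wrist')[:,:,::-1])
go(.53,-.306,.19,.2)
go(.558,-.306,.19,.2)"
```

```text
t: 16.63
tool_pos: [0.5442, 0.2384, 0.0413]
tool_rot: [-3.126, -0.313, -0.003]
contact_force: [-0.1, -0.5, -1.9]
opening: 0.0231
t: 17.38
tool_pos: [0.5479, 0.2395, 0.1898]
tool_rot: [-3.123, -0.313, -0.023]
contact_force: [1.2, 0.2, 1.6]
opening: 0.0855
shift [-124.  531.   -6.] turn -0.0 | cur psi 0.2 tilt 0.0102 q6 1.66 t 17.43
shift [-97. 536.  -5.] turn -0.0 | cur psi 0.2 tilt 0.0102 q6 1.66 t 17.43
```

View pics/w7.png

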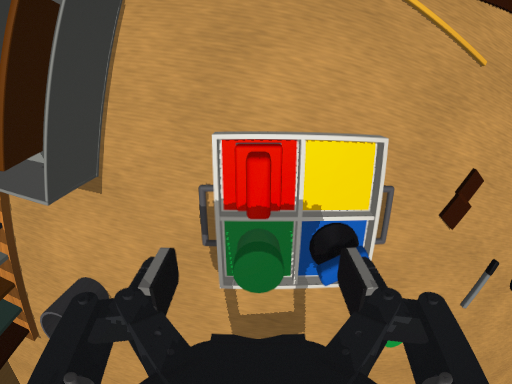

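```bash
python3 -m creep '[[0,-97,536,-2,0],[0,-97,536,-2,0],[0,-97,536,-2,0],[0,-97,536,-2,0],[0,-97,536,-2,0],[0,-97,536,-2,0],[0,-97,536,-2,0],[0,-97,536,-2,0],[0,-97,536,-2,0],[0,-97,536,-2,0],[0,-97,536,-2,0],[0,-97,536,-2,0]]'
python3 -m creep '[[0,-17,92,0,0],[0,-17,92,0,0],[0,-17,92,0,0],[0,-17,92,0,0]]'
python3 -c "
from h import *
go(.558,-.306,.19,.2)"
```

```text
t: 18.43
tool_pos: [0.5528, -0.2634, 0.1803]
tool_rot: [-3.124, -0.313, 0.003]
contact_force: [1.0, 0.2, 0.5]
opening: 0.0857
t: 18.77
tool_pos: [0.5543, -0.3579, 0.1801]
tool_rot: [-3.125, -0.307, 0.003]
contact_force: [0.4, 0.6, 0.7]
opening: 0.0855
shift [ 14. -50. -10.] turn -0.004 | cur psi 0.196 tilt 0.0023 q6 0.69 t 18.77
```

```bash
python3 -m creep '[[0,12,-50,0,0],[0,12,-50,0,0],[0,12,-50,0,0],[0,12,-50,0,0]]'
python3 -c "
from h import *
near('bottle_yellow',(.558,-.306),'pics/w8.png')
go(.558,-.306,.042,.2)"
```

```text
t: 19.1
tool_pos: [0.5572, -0.3021, 0.1814]
tool_rot: [-3.125, -0.318, 0.001]
contact_force: [-0.9, 0.1, 0.1]
opening: 0.0855
bottle_yellow 0.95 [234. 147.  53.  67.] expected [261. 176.] [153. 123.   7.] fit [ 0.5601 -0.3043 -0.0386] -0.926
shift [  0.   3. 140.] turn 0.001 | cur psi 0.201 tilt 0.0002 q6 0.75 t 19.2
```

View pics/w8.png

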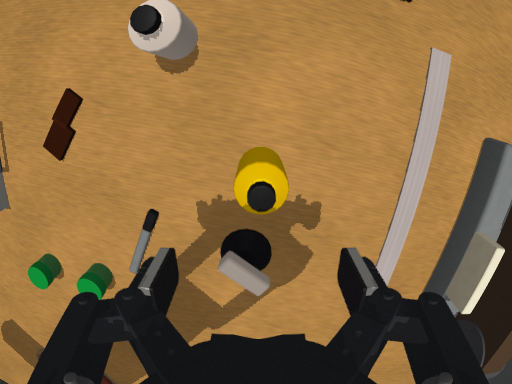

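```bash
python3 -m creep '[[0,1,2,40,0],[0,1,2,80,0],[0,1,2,110,0],[0,1,2,128,0],[0,1,2,135,0],[40,1,2,137,0],[170,1,2,137,0],[170,1,2,137,0],[170,1,2,137,0],[170,1,2,137,0],[170,1,2,137,0],[170,1,2,137,0]]' 40
python3 -m creep '[[170,0,0,0,0],[170,0,0,0,0],[170,0,0,-20,0],[170,0,0,-60,0],[170,0,0,-100,0],[170,0,0,-130,0],[170,0,0,-130,0]]' 40
python3 -c "
from h import *
go(.562,.146,.18,.2)"
```

```text
t: 20.2
tool_pos: [0.5601, -0.3065, 0.0475]
tool_rot: [3.123, 0.313, 0.005]
contact_force: [-0.8, 1.8, 6.2]
opening: 0.0488
t: 20.78
tool_pos: [0.5623, -0.3083, 0.1846]
tool_rot: [3.116, 0.313, 0.018]
contact_force: [0.8, -0.1, 0.6]
opening: 0.0489
shift [  90. -445.    1.] turn 0.0 | cur psi 0.2 tilt 0.0151 q6 0.75 t 20.78
```

```bash
python3 -m creep '[[170,90,-445,0,0],[170,90,-445,0,0],[170,90,-445,0,0],[170,90,-445,0,0],[170,90,-445,0,0],[170,90,-445,0,0],[170,90,-445,0,0],[170,90,-445,0,0],[170,90,-445,0,0],[170,90,-445,0,0],[170,90,-445,0,0],[170,90,-445,0,0]]'
python3 -m creep '[[170,0,0,0,0],[170,0,0,0,0]]'
python3 -c "
from h import *
cv2.imwrite('pics/w9.png',ctrl.get_image('wrist')[:,:,::-1])
go(.562,.146,.055,.2)"
```

```text
t: 21.78
tool_pos: [0.5572, 0.1542, 0.1739]
tool_rot: [-3.122, -0.323, 0.001]
contact_force: [-0.5, 0.6, -1.6]
opening: 0.0485
t: 21.95
tool_pos: [0.558, 0.1481, 0.174]
tool_rot: [3.125, 0.314, -0.002]
contact_force: [0.6, -0.6, -1.9]
opening: 0.0489
shift [  4.   2. 119.] turn -0.001 | cur psi 0.199 tilt 0.0012 q6 1.5 t 22.0
```

View pics/w9.png

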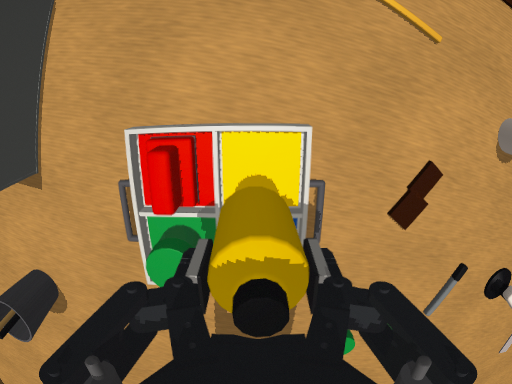

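```bash
python3 -m creep '[[170,4,1,40,0],[170,4,1,75,0],[170,4,1,95,0],[170,4,1,105,0],[170,4,1,112,0],[170,4,1,116,0],[170,4,1,118,0],[170,4,1,119,0],[170,4,1,119,0],[170,4,1,119,0]]'
python3 -m creep '[[60,0,0,0,0],[60,0,0,0,0],[60,0,0,0,0],[60,0,0,0,0],[60,0,0,-30,0],[30,0,0,-70,0],[0,0,0,-110,0],[0,0,0,-140,0],[0,0,0,-140,0]]'
python3 -m creep '[[0,-60,150,-40,0],[0,-60,150,-40,0],[0,-60,150,-40,0],[0,-60,150,-40,0],[0,-60,150,-40,0]]'
cat > chk.py <<'E'
from h import *
import sys
C={n:ctrl.calibration(n) for n in('top','side')}
I={n:ctrl.get_image(n) for n in C}
a=I['top'][100:290,110:410][:,:,::-1];b=I['side'][130:310,140:360][:,:,::-1]
cv2.imwrite(sys.argv[1],cv2.resize(a,None,fx=2.6,fy=2.6,interpolation=2));cv2.imwrite('s'.join(sys.argv[1].split('t',1)) if 0 else sys.argv[1].replace('.png','s.png'),cv2.resize(b,None,fx=3.2,fy=3.2,interpolation=2))
T={'lifter_blue':(.471,.126),'pad_red':(.543,.237),'bottle_yellow':(.562,.146),'jar_green':(.452,.219)}
for k,t in T.items():
    P=[p+[0,0,.007] for p in M[k]]
    for n in C:
        q=proj(C[n],[[*t,.04]])[0]
        for d in ctrl.outline_of(n,k+'_centre'):
            r=d['rect']
            if np.hypot(r[0]+r[2]/2-q[0],r[1]+r[3]/2-q[1])<16:
                p,f=fit(P,[(C[n],d['mask'].astype(float))],t,(0.2,1,1.8));print(k,n,round(d['conf'],2),p.round(3),round(f,2),'err mm',((p[:2]-t)*1000).round())
print(ctrl.get_obs()['t'])
E
python3 chk.py pics/f1.png
```

```text
t: 22.83
tool_pos: [0.5636, 0.1483, 0.0574]
tool_rot: [-3.126, -0.314, -0.004]
contact_force: [0.3, -0.3, -2.3]
opening: 0.0487
t: 23.58
tool_pos: [0.5671, 0.1488, 0.2056]
tool_rot: [-3.125, -0.314, -0.024]
contact_force: [0.2, -0.1, 0.5]
opening: 0.0858
t: 24.0
tool_pos: [0.5339, -0.0165, 0.2386]
tool_rot: [3.123, 0.303, 0.006]
contact_force: [0.5, -0.3, 0.7]
opening: 0.0854
lifter_blue side 0.85 [0.473 0.124 2.182] -0.85 err mm [ 2. -2.]
pad_red top 0.85 [0.543 0.237 0.21 ] -0.89 err mm [0. 0.]
pad_red side 0.65 [0.544 0.236 0.166] -0.92 err mm [ 1. -1.]
bottle_yellow top 0.7 [0.56  0.154 2.033] -0.64 err mm [-2.  8.]
bottle_yellow side 0.92 [0.565 0.146 0.289] -0.91 err mm [ 3. -0.]
bottle_yellow side 0.72 [0.536 0.141 1.629] -0.16 err mm [-26.  -5.]
jar_green top 0.75 [0.452 0.221 1.846] -0.93 err mm [-0.  2.]
jar_green side 0.82 [0.455 0.215 2.094] -0.88 err mm [ 3. -4.]
24.5
```

View pics/f1.png

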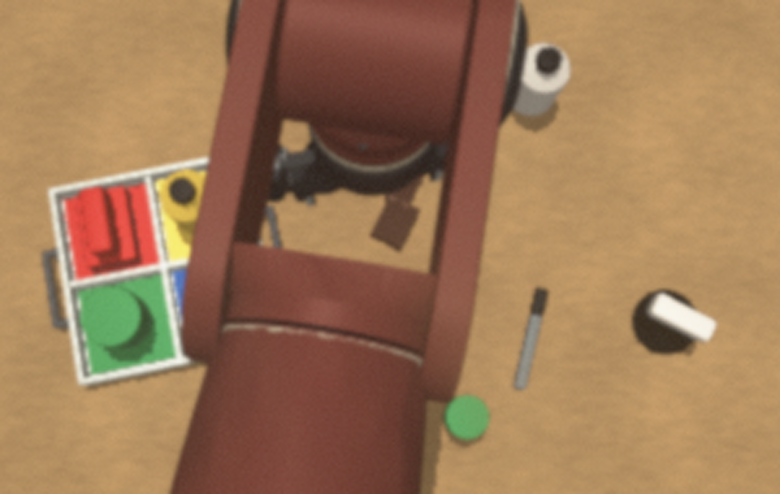

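View pics/f1s.png

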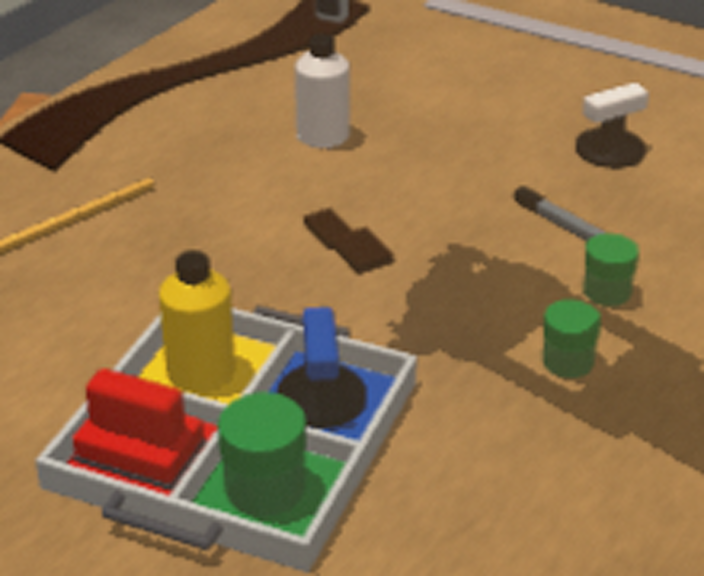

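```bash
python3 -c "
from station import ctrl
print(ctrl.finish_job())"
```

```text
the job is handed in; nothing more can be done
None
```

The tray is packed and the job was handed in at about 24.5 s of robot time. I moved the large green jar, the blue lifter, the red block and the yellow bottle one at a time into the compartments of their own colours. The gripper was then opened and drawn clear.

**Positions:** In the last side and top pictures all four stand upright inside their compartments. The model fits put the jar, lifter and block within about 5 mm of my estimates of the compartment middles, against a limit of 28 mm. For the bottle the two cameras disagreed. The side view gave 3 mm; the top view gave 8 mm, but there the arm partly hid the bottle and the fit was poor. One stray second bottle outline in the side view fitted badly (0.16 overlap), and I disregarded it.

**Not measured:** The lifter was hidden from the top camera at the end, so only the side view checks it. I judged tilt and resting height by eye from the pictures.

**Look-alikes:** The white lifter and white bottle were never approached. They stand upright where they began, by eye rather than by measurement.

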